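# Lock a bayonet lamp into the lamp tester and switch it on

### The job

Take the white stick-shaped lamp with the bayonet cap from the wooden rack and fit it in the lampholder on the grey lamp tester: with only light pressure, turn it until its two pins drop into the slots, press it down against the springs, twist it clockwise (seen from above) until it locks, and let go. Then flip the tester's toggle switch on, by pushing it over to the rear. Do not force the lamp in the holder, and leave the other things where they are.

Things in the scene. Friction and masses are not known exactly. Their poses are not given: they have to be found in the camera images.
- lamp_center (a point): The lamp to fit: white LED stick lamp, 106 mm tall, about 70 g, standing cap down in one of the rack's holes. This point is on its axis half-way up, 53 mm above the underside of the cap; z points up along the lamp, and its two pins stick out along +y and -y. Grip the plain cylinder, 37 mm in diameter, from 13 mm below to 45 mm above this point; it stands a firm grip (20 to 60 N).
- lamp_pins (a point): Middle of the lamp's cross pin, 45 mm below the lamp's centre and 8 mm above the underside of the cap, same axes. The pin is round, 3 mm thick, and its ends stick out of the cap, 14.2 mm from the axis. Cap: metal, 22 mm in diameter, 26 mm high, lower edge chamfered; above it a cone widens to the cylinder.
- holder_mouth (a point): Centre of the rim of the upright white bayonet lampholder (41 mm wide), 112 mm above the table; axes as the tester's. Brass ring inside, bore 24 mm, level rim, two opposite slots 5 mm wide down through it. They lie roughly along this y, but the ring is screwed in turned by up to 40 degrees either way: not measured, found by feel. The ring does not turn. Pins resting on the rim: lamp centre 46.5 mm above.
- holder_lock (a point): Where the lamp's centre ends when locked: on the holder's axis, 40 mm above the rim; axes as the tester's. Over its slots the lamp drops 2.5 mm freely onto a sprung plate (1 N, then 1 N more per mm); let go there it rests 4 mm too high. Press until its centre is 3 to 5 mm below this point (8 to 11 N; the slots bottom at 5.5 mm), twist 31 degrees clockwise to a stop, ease off: the springs lift it here.
- tester: Lamp tester: grey metal case, black top plate, 160 mm deep (x), 260 mm wide (y), top at 70 mm, fixed. Origin at the centre of its underside; x to its rear (away from the robot), y to its left. Lampholder axis at x 0, y +62 mm. Toggle switch pivot at x -25, y -70 mm, 78 mm up. Behind the toggle a meter and a fuse cap, both under 10 mm high.
- switch_tip (a point): Tip of the steel bat of the toggle switch, 36 mm from its pivot, 11 mm thick, 112 mm above the table when off. Off it leans to the tester's front (-x); it swings 0.6 rad to the rear for on. Push its upper part to the rear with about 2 N; it stays where it is left.
- switch (a joint): Angle of the toggle switch: 0 off (leaning to the front), 0.6 rad on (leaning to the rear).
- rack: Plywood lamp rack, 72 mm (x) by 250 mm (y), 30 mm high, fixed to the table, with three round holes 32 mm in diameter in a row along its y, at y = -80, 0 and +80 mm; hole floors 8 mm above the table. Origin at the centre of its underside. The lamps stand in the holes, in any order; the neighbours reach up to 30 mm from their axes, so the fingers should stand across the row (closing along the rack's x).
- globe_lamp: Bystander in the rack: round white screw-cap lamp, 58 mm in diameter, 101 mm tall. Origin under its cap.
- spot_lamp: Bystander in the rack: silver reflector lamp, 50 mm in diameter, 75 mm tall. Origin under its cap.
- multimeter: Bystander: yellow multimeter, 150 x 75 x 35 mm, lying on the table. Origin at the centre of its underside.
- screwdriver: Bystander: screwdriver with a red handle, 200 mm long along its x, lying on the table. Origin under its middle.
- flux_bottle: Bystander: small bottle, 28 mm in diameter, 70 mm tall. Origin at the centre of its underside.
- tin: Bystander: blue tin, 70 mm in diameter, 100 mm tall. Origin at the centre of its underside.
- tape: Bystander: roll of red tape, 68 mm in diameter, 18 mm high, lying flat. Origin at the centre of its underside.
Not all that is in view belongs to the job. Leave any blue, orange or pink look-alike of the part that bears lamp_center alone.

How it is judged:
By the outcome, as a careful person would: the job done as asked, in the order asked, and still so for the second after the job is handed in, with the robot touching nothing.
It also fails if it takes over 70 s, if anything falls off the work surface, if the arm or the gripper's body presses on something with over 40 N, if the wrist force passes 120 N, or if a joint passes its speed limit or range.

### The arm

A 6-joint arm with a two-finger parallel gripper is mounted at the origin on the work surface. World frame = base frame: x ahead of the robot, y to its left, z up, the work surface at z = 0. Lengths are in m, angles in rad, forces in N, time in s.
With the tool pointing down it reaches from about 0.25 to 0.775 m from the base axis. Payload 4 kg.
Tool frame: the origin (TCP) lies on the centre line of the jaws, within the pads' length; the fingertips stand 19 mm ahead of it and the grasp point (between the pads) is the TCP; x points along the fingers, z is the direction in which the jaws open and shut, and the axes are right-handed (so a half turn about x gives the same grasp; the last joint's range is limited). The gripper opens to 94 mm and grips with 3 to 60 N. Pads are 16 mm wide; open, the fingers measure 119 mm over their backs; the gripper's body (75 mm by 177 mm) begins 78 mm behind the grasp point.
Start: joints at [1.163, 0.087, 1.371, -0, 1.684, -0.103], TCP at [0.165, 0.525, 0.225] pointing down, gripper open.
Joint ranges: [-3.1, 3.1], [-0.76, 2.03], [0.27, 2.55], [-1.08, 4.22], [0.17, 2.65], [-2.57, 2.57]. Speed limits (rad/s): [2.79, 2.79, 3.14, 3.14, 3.14, 3.14].

### API

Orientations are given as [roll, pitch, yaw] about the fixed x, y, z axes, in that order (R = Rz(yaw) Ry(pitch) Rx(roll)).
In Python, from bench import robot, snapshot, camera_params gives the robot as it stands.
- The arm moves only by the tool step_arm, never from a script. Its argument "motion" is text: rows parted by semicolons, each of 7 numbers parted by spaces: the opening in per cent of the stroke, from 0 (shut) to 100 (fully open), then the shift along the tool's x, y, z in cm, then the turn, a rotation vector about the tool's x, y, z in rad. A call has 1 to 20 rows; each row shifts and turns the commanded pose from where the row before left it, along the tool's axes as they then stand; what a row does not reach is not made up. A row lasts 1/12 s, in which the tool goes at most 41.7 mm and 7.16 degrees, less where a joint would pass 70% of its speed; a pose out of reach is approached as far as the arm can. A call with a gripper value outside its range is refused whole. The fingers move at their own pace and stop on an object; the grip force is fixed at half the most. Time passes only in rows, so rows that do not move let the fingers close. It gives the time, the measured TCP pose, the force and the opening at its end, in the units of the state.
- robot.get_obs(): the state, without advancing time (a new reading comes with each control period).
- snapshot(name): name is "side" or "top" or "wrist"; returns the picture (420x560x3 uint8, red, green, blue); there is no depth.
- camera_params(name): a dict with "fx", "fy", "cx", "cy" (pixels), "R" (3x3) and "t" (3): a world point X has camera coordinates R X + t. Camera axes: x right, y down, z forward; pixel columns grow to the right and rows downward; lengths in m; the calibration is good to about 2 mm. A picture is of the moment at which its call begins: read the wrist's pose just before it. camera_params takes no time and is no camera call; for the wrist camera it gives the pose at the moment of the call.
- robot.close_job(): hands the job in, once; it reports no verdict.
The state is a dict: "time": time; "joint_positions": joint angles; "qvel": joint speeds; "joint_torque": joint torques, N m; "tool_pos": TCP position; "ee_rot": TCP orientation; "wrist_force": force on the tool from outside, world axes, zero at the start; "wrist_torque": the same for the moment, N m; "width": finger opening in m.
Only numpy, scipy, OpenCV 4.12 (cv2) and the standard library are available. Lean on these libraries where they do the work, as an engineer would, in place of code of your own. Each camera call takes 0.05 s, during which the arm holds its last target.

## Working session

There is one attempt and no reset: what is moved stays moved. The work goes in short steps, Python scripts to look and compute and a tool call to move; the robot and the scene stay as the last step left them, time stands still between calls to the robot, and variables do not carry over. Pictures are saved under pics/ and viewed, and the job is handed in when it is done.

Besides the shell and the picture viewer there is one more tool, called after ">>>" by a JSON object that holds its "name" and its "arguments", one argument or row to a line. step_arm: Moves the arm, as the interface text tells. Its arguments: {"type":"object","properties":{"motion":{"type":"string"}},"required":["motion"]}

```bash
ls; mkdir -p pics; python3 - <<'E'
from bench import robot, snapshot, camera_params
import cv2
o=robot.get_obs()
for k,v in o.items(): print(k,v)
for n in ["side","top","wrist"]:
    p=camera_params(n); print(n,p)
    cv2.imwrite(f"pics/{n}0.png",snapshot(n)[:,:,::-1])
E
```

```text
pics
time 0.0
joint_positions [ 1.16288167e+00  8.79852302e-02  1.37225642e+00  4.24224901e-06
  1.68360471e+00 -1.03088991e-01]
qvel [ 0.00156554 -0.00070474 -0.00149083 -0.00018019 -0.00071207  0.00016232]
joint_torque [ 1.44243735e-03 -3.40201557e+01 -3.02417886e+01  7.16631766e-02
  3.33473738e-02 -1.84808591e-04]
tool_pos [0.16486324 0.52417379 0.22328652]
ee_rot [ 3.03663281  1.56854261 -1.98058136]
wrist_force [ 0.78307189  0.18761657 -0.28552584]
wrist_torque [ 0.0194381  -0.01747488  0.00894554]
width 0.09408447561859902
side {'fx': 466.7146559926837, 'fy': 466.7146559926837, 'cx': 286.37775589251163, 'cy': 210.11100697111826, 'R': array([[ 0.95611061, -0.29221234, -0.0215511 ],
       [-0.20004667, -0.59726463, -0.77669575],
       [ 0.21408837,  0.74691827, -0.62950716]]), 't': array([-0.52979981,  0.21294479,  1.0491677 ])}
top {'fx': 401.73103113527037, 'fy': 401.73103113527037, 'cx': 279.549071472089, 'cy': 207.39880557454183, 'R': array([[-0.0259458 , -0.99928782, -0.02739825],
       [-0.99067889,  0.02936923, -0.1330142 ],
       [ 0.13372414,  0.02369171, -0.99073536]]), 't': array([0.05983125, 0.59439757, 1.00903353])}
wrist {'fx': 338.91924231453214, 'fy': 338.91924231453214, 'cx': 282.2277679934798, 'cy': 210.6694037033114, 'R': array([[ 0.30007018,  0.95391185, -0.0031721 ],
       [ 0.91659244, -0.28740641,  0.27794937],
       [ 0.26422751, -0.08631184, -0.96059049]]), 't': array([-0.54874872, -0.02978656,  0.39152572])}
```

View pics/side0.png

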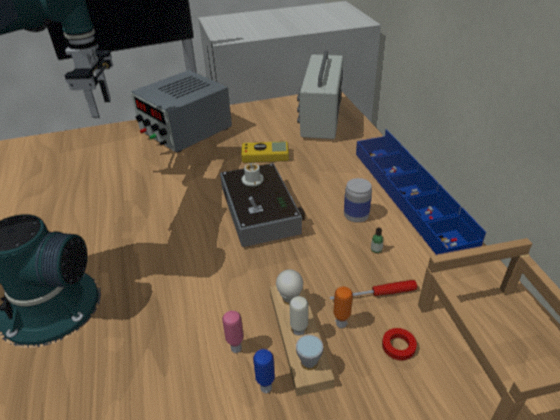

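View pics/top0.png

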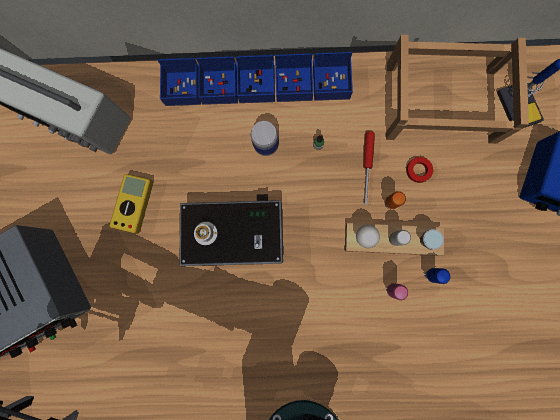

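View pics/wrist0.png

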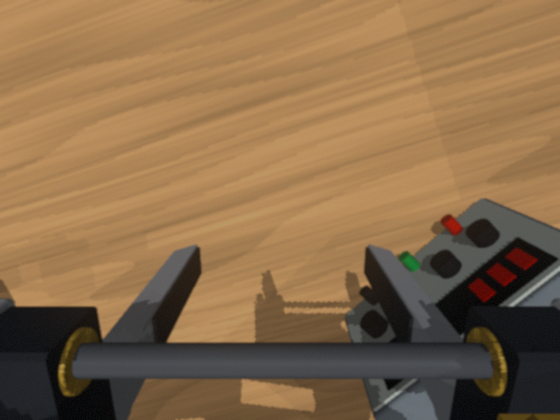

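The top view shows the tester's holder at about (205,232), the toggle at (258,242), and the white stick lamp in the middle hole of the rack at (401,237). I'll zoom in on these next.

```bash
python3 - <<'E'
import cv2
t=cv2.imread("pics/top0.png"); s=cv2.imread("pics/side0.png")
cv2.imwrite("pics/zt1.png",cv2.resize(t[185:285,165:305],None,fx=5.5,fy=5.5,interpolation=cv2.INTER_CUBIC))
cv2.imwrite("pics/zt2.png",cv2.resize(t[205:265,335:455],None,fx=6.5,fy=6.5,interpolation=cv2.INTER_CUBIC))
cv2.imwrite("pics/zs.png",cv2.resize(s[255:395,250:390],None,fx=4.2,fy=4.2,interpolation=cv2.INTER_CUBIC))
cv2.imwrite("pics/zs1.png",cv2.resize(s[150:250,210:310],None,fx=5.8,fy=5.8,interpolation=cv2.INTER_CUBIC))
E
```

```text
(no output)
```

View pics/zt1.png

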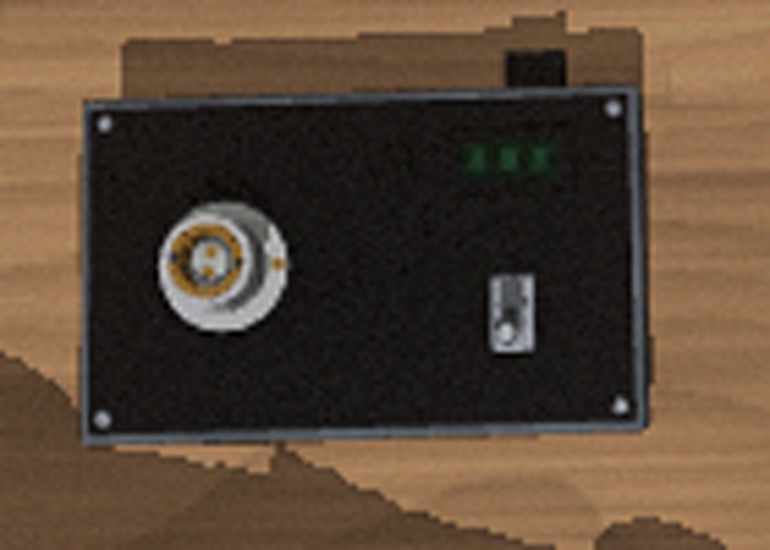

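View pics/zt2.png

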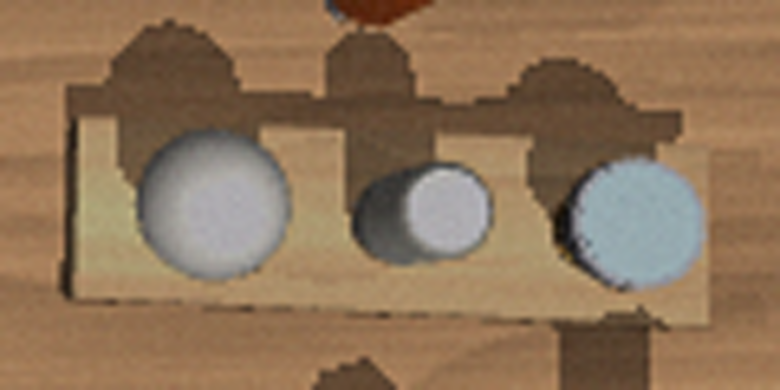

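View pics/zs.png

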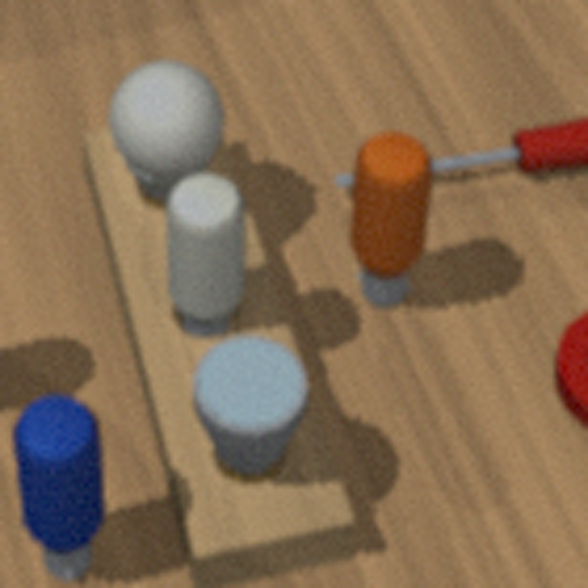

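View pics/zs1.png

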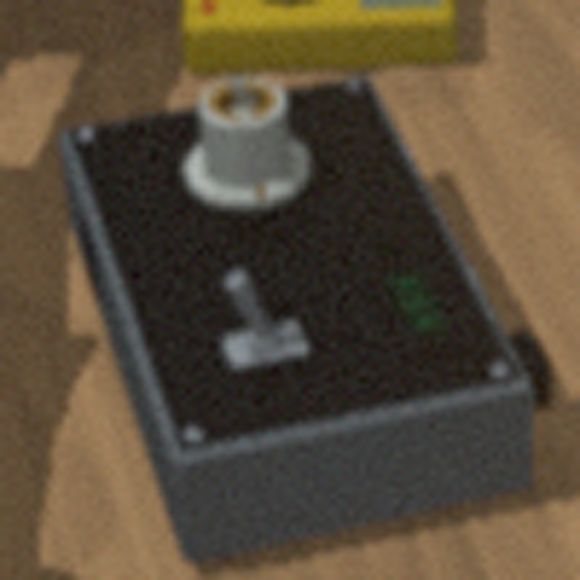

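```bash
cat > h.py <<'E'
import numpy as np
from bench import camera_params
def ray(n,u,v,P=None):
    p=P or camera_params(n); R=np.array(p['R']);t=np.array(p['t'])
    d=R.T@np.array([(u-p['cx'])/p['fx'],(v-p['cy'])/p['fy'],1]); return -R.T@t,d
def at(n,u,v,z,P=None):
    o,d=ray(n,u,v,P); return (o+d*(z-o[2])/d[2]).round(4)
def tri(a,b):
    A=[];B=[]
    for o,d in (a,b):
        d=d/np.linalg.norm(d);M=np.eye(3)-np.outer(d,d);A.append(M);B.append(M@o)
    return np.linalg.lstsq(np.vstack(A),np.hstack(B),rcond=None)[0].round(4)
E
python3 - <<'E'
from h import *
f=lambda p,s,ox,oy:(p[0]/s+ox-.45,p[1]/s+oy-.45)
T=lambda p:f(p,5.5,165,185); K=lambda p:f(p,6.5,335,205); S=lambda p:f(p,4.2,250,255); S1=lambda p:f(p,5.8,210,150)
c=[at('top',*T(p),.07) for p in [(83,102),(638,90),(647,428),(84,442)]]
print('tester',c,np.mean(c,0)); 
for i in range(4): print(np.linalg.norm(c[i]-c[(i+1)%4]), (c[(i+1)%4]-c[i]))
s=[at('side',*S1(p),.07) for p in [(65,133),(370,80),(525,385),(182,460)]]
print('tester side',s,np.mean(s,0))
print('rim top',at('top',*T((208,258)),.112),'side',at('side',*S1((242,101)),.112),tri(ray('top',*T((208,258))),ray('side',*S1((242,101)))))
print('tip top',at('top',*T((505,333)),.112),'side',at('side',*S1((237,281)),.112),tri(ray('top',*T((505,333))),ray('side',*S1((237,281)))))
r=[at('top',*K(p),.03) for p in [(77,118),(708,148),(708,325),(72,298)]]
print('rack',r,np.mean(r,0))
for i in range(4): print(np.linalg.norm(r[i]-r[(i+1)%4]), (r[(i+1)%4]-r[i]))
print('lamp',at('top',*K((449,210)),.114),at('side',*S((205,195)),.114),tri(ray('top',*K((449,210))),ray('side',*S((205,195)))))
E
```

```text
tester [array([0.6105, 0.298 , 0.07  ]), array([0.6084, 0.0396, 0.07  ]), array([0.4535, 0.0396, 0.07  ]), array([0.4538, 0.2964, 0.07  ])] [0.53155 0.1684  0.07   ]
0.2584085331408388 [-0.0021 -0.2584  0.    ]
0.15490000000000004 [-0.1549  0.      0.    ]
0.25680017523358506 [0.0003 0.2568 0.    ]
0.15670816826190018 [0.1567 0.0016 0.    ]
tester side [array([0.451 , 0.2927, 0.07  ]), array([0.6047, 0.2896, 0.07  ]), array([0.6034, 0.0391, 0.07  ]), array([0.4522, 0.038 , 0.07  ])] [0.527825 0.16485  0.07    ]
rim top [0.5329 0.2304 0.112 ] side [0.5275 0.2297 0.112 ] [0.5304 0.231  0.111 ]
tip top [0.4963 0.0997 0.112 ] side [0.4928 0.096  0.112 ] [0.4951 0.1003 0.1086]
rack [array([ 0.5517, -0.1301,  0.03  ]), array([ 0.5326, -0.3801,  0.03  ]), array([ 0.4626, -0.3745,  0.03  ]), array([ 0.4799, -0.1247,  0.03  ])] [ 0.5067  -0.25235  0.03   ]
0.2507285584053002 [-0.0191 -0.25    0.    ]
0.07022364274231288 [-0.07    0.0056  0.    ]
0.2503983426462723 [0.0173 0.2498 0.    ]
0.07200277772419615 [ 0.0718 -0.0054  0.    ]
lamp [ 0.5063 -0.2524  0.114 ] [ 0.5036 -0.2526  0.114 ] [ 0.505  -0.2523  0.1134]
```

```bash
cat >> h.py <<'E'
from scipy.spatial.transform import Rotation as Ro
from bench import robot
def pose(o=None):
    o=o or robot.get_obs(); return np.array(o['tool_pos']),Ro.from_euler('xyz',o['ee_rot']).as_matrix()
def plan(goal,zaz):
    """goal TCP world, tool-x down, tool z azimuth zaz (rad): shift in tool axes cm + rotvec"""
    p,R=pose(); X=np.array([0,0,-1.]);Z=np.array([np.cos(zaz),np.sin(zaz),0]);G=np.c_[X,np.cross(Z,X),Z]
    w=Ro.from_matrix(R.T@G).as_rotvec()
    print('now',p.round(4),'zaz',round(np.arctan2(R[1,2],R[0,2]),4),'dtool cm',(R.T@(np.array(goal)-p)*100).round(2),'rot',w.round(4)); return w
E
python3 - <<'E'
from h import *
p,R=pose(); print(R.round(3)); o=robot.get_obs(); print(o['joint_positions'])
for a in (-.073,np.pi-.073): plan([.505,-.2523,.21],a)
p=camera_params('wrist');print('wrist cam pos in tool',R.T@(-np.array(p['R']).T@p['t']-o['tool_pos']))
E
```

```text
[[-0.001 -0.954  0.3  ]
 [-0.002  0.3    0.954]
 [-1.     0.    -0.002]]
[ 1.16289273e+00  8.77768560e-02  1.37192921e+00 -1.96812610e-06
  1.68357305e+00 -1.03065870e-01]
now [0.1649 0.5243 0.2236] zaz 1.266 dtool cm [  1.45 -55.75 -63.87] rot [ 1.339e+00 -1.500e-03  1.000e-03]
now [0.1649 0.5243 0.2236] zaz 1.266 dtool cm [  1.45 -55.75 -63.87] rot [-1.8026e+00 -1.0000e-03 -1.6000e-03]
wrist cam pos in tool [-1.59201514e-01  8.02215832e-02  1.08927844e-04]
```

>>> {"name": "step_arm", "arguments": {
  "motion": "100 0 0 0 0.122 0 0;100 0 0 0 0.122 0 0;100 0 0 0 0.122 0 0;100 0 0 0 0.122 0 0;100 0 0 0 0.122 0 0;100 0 0 0 0.122 0 0;100 0 0 0 0.122 0 0;100 0 0 0 0.122 0 0;100 0 0 0 0.122 0 0;100 0 0 0 0.122 0 0;100 0 0 0 0.119 0 0;100 0 -3.57 1.89 0 0 0;100 0 -3.57 1.89 0 0 0;100 0 -3.57 1.89 0 0 0;100 0 -3.57 1.89 0 0 0;100 0 -3.57 1.89 0 0 0;100 0 -3.57 1.89 0 0 0;100 0 -3.57 1.89 0 0 0;100 0 -3.57 1.89 0 0 0;100 0 0 0 0 0 0"
}}

```text
time: 1.82
tool_pos: [0.2975, 0.2231, 0.2244]
ee_rot: [-0.921, 1.567, -1.004]
wrist_force: [0.6, 0.3, -0.2]
width: 0.0941
```

```bash
python3 - <<'E'
from h import *
plan([.505,-.2523,.224],-.073); plan([.5304,.231,.224],-.073)
E
```

```text
now [0.2975 0.2231 0.2244] zaz -0.0839 dtool cm [  0.23 -45.63  24.66] rot [-0.0109  0.0022  0.003 ]
now [0.2975 0.2231 0.2244] zaz -0.0839 dtool cm [ 0.08  2.74 23.14] rot [-0.0109  0.0022  0.003 ]
```

>>> {"name": "step_arm", "arguments": {
  "motion": "100 0.01 0.45 3.86 -0.011 0.002 0.003;100 0.01 0.45 3.86 0 0 0;100 0.01 0.45 3.86 0 0 0;100 0.01 0.45 3.86 0 0 0;100 0.01 0.45 3.86 0 0 0;100 0.01 0.45 3.86 0 0 0;100 0 0 0 0 0 0;100 0 0 0 0 0 0"
}}

```text
time: 2.48
tool_pos: [0.5285, 0.2413, 0.2205]
ee_rot: [2.957, 1.564, 2.894]
wrist_force: [-0.0, 0.1, 0.3]
width: 0.0936
```

```bash
python3 - <<'E'
from h import *
from bench import snapshot
import cv2,pickle
P=camera_params('wrist'); pickle.dump((P,pose()),open('wh.pkl','wb'))
cv2.imwrite("pics/wh.png",snapshot('wrist')[:,:,::-1])
plan([.505,-.2523,.224],-.073); plan([.5304,.231,.224],-.073)
E
```

```text
now [0.5275 0.2415 0.222 ] zaz -0.0619 dtool cm [ -0.32 -49.42   0.81] rot [ 0.0111 -0.0054 -0.0022]
now [0.5275 0.2415 0.222 ] zaz -0.0619 dtool cm [-0.2  -1.03  0.36] rot [ 0.0111 -0.0054 -0.0022]
```

View pics/wh.png

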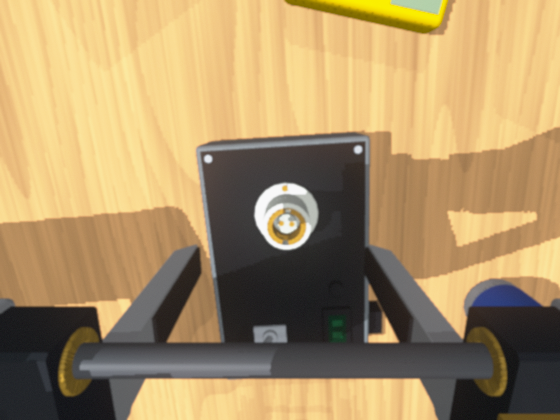

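```bash
python3 - <<'E'
import cv2
t=cv2.imread("pics/wh.png")
cv2.imwrite("pics/wh_z.png",cv2.resize(t[175:260,240:335],None,fx=6,fy=6,interpolation=cv2.INTER_CUBIC))
E
```

```text
(no output)
```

View pics/wh_z.png

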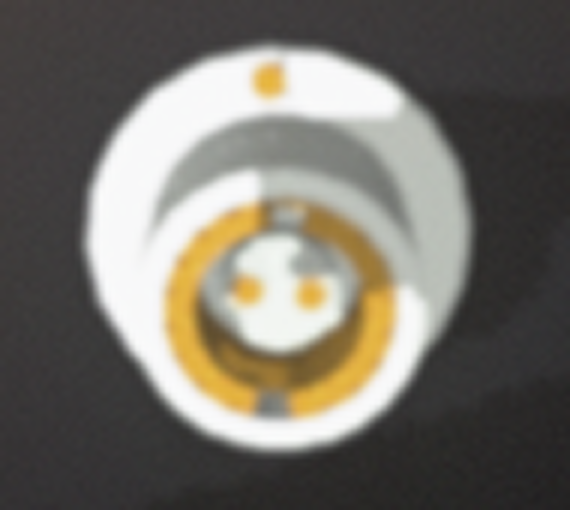

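```bash
python3 - <<'E'
from h import *
import pickle
P,(p,R)=pickle.load(open('wh.pkl','rb'))
K=lambda a,b:(a/6+240-.42,b/6+175-.42)
c=at('wrist',*K(281.5,309.5),.112,P)
a=at('wrist',*K(288,213),.112,P);b=at('wrist',*K(272,404),.112,P)
l=at('wrist',*K(136,309),.112,P);r=at('wrist',*K(424,309),.112,P)
print(c,a,b,(a+b)/2,'slot az',np.degrees(np.arctan2(*(a-b)[[1,0]])),np.linalg.norm(a-b),np.linalg.norm(l-r))
for q in [(167,309),(396,309),(281,200),(281,418)]: print(at('wrist',*K(*q),.112,P))
print('tcp',p, 'rel tool', R.T@(c-p))
# tester yaw from top corners screws
s1=at('wrist',208,158,.07,P);s2=at('wrist',357.5,149,.07,P);print(s1,s2,np.degrees(np.arctan2(*(s2-s1)[[1,0]])))
E
```

```text
[0.5315 0.231  0.112 ] [0.5332 0.2449 0.112 ] [0.5293 0.2171 0.112 ] [0.53125 0.231   0.112  ] slot az 82.01421920336666 0.02807222826923437 0.039972115280530296
[0.5156 0.2321 0.112 ]
[0.5474 0.2301 0.112 ]
[0.5324 0.2468 0.112 ]
[0.5305 0.2149 0.112 ]
tcp [0.52848507 0.24131475 0.22053684] rel tool [ 0.10849425 -0.01025086  0.00443261]
[0.4633 0.2866 0.07  ] [0.5992 0.2863 0.07  ] -0.12648054402731695
```

>>> {"name": "step_arm", "arguments": {
  "motion": "100 -0.02 -4.12 0.07 0.011 -0.005 -0.002;100 -0.02 -4.12 0.02 0 0 0;100 0 -4.12 0.02 0 0 0;100 0 -4.12 0.02 0 0 0;100 0 -4.12 0.02 0 0 0;100 0 -4.12 0.02 0 0 0;100 0 -4.12 0.02 0 0 0;100 0 -4.12 0.02 0 0 0;100 0 -4.12 0.02 0 0 0;100 0 -4.12 0.02 0 0 0;100 0 -4.12 0.02 0 0 0;100 0 -4.0 0 0 0 0;100 0 0 0 0 0 0;100 0 0 0 0 0 0;100 0 0 0 0 0 0"
}}

```text
time: 3.78
tool_pos: [0.4946, -0.2496, 0.2243]
ee_rot: [0.304, 1.566, 0.232]
wrist_force: [0.1, 0.1, -0.2]
width: 0.0936
```

```bash
python3 - <<'E'
from h import *
from bench import snapshot
import cv2,pickle
P=camera_params('wrist'); pickle.dump((P,pose()),open('wl.pkl','wb'))
t=snapshot('wrist')[:,:,::-1]
cv2.imwrite("pics/wl.png",t)
plan([.505,-.2523,.078],-.073)
E
```

```text
now [ 0.4949 -0.2492  0.2243] zaz -0.0712 dtool cm [14.63 -0.25  0.97] rot [ 0.0018  0.0043 -0.0012]
```

View pics/wl.png

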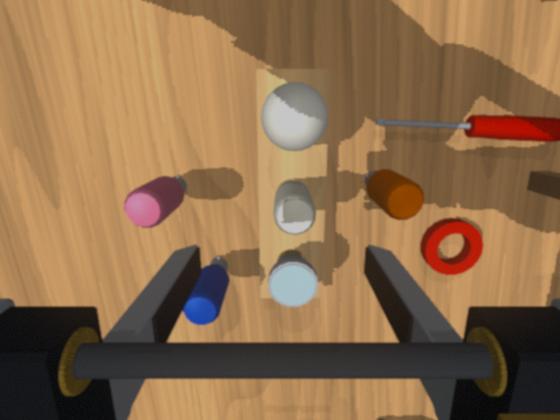

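```bash
python3 - <<'E'
import cv2
t=cv2.imread("pics/wl.png")
cv2.imwrite("pics/wl_z.png",cv2.resize(t[170:250,250:340],None,fx=6,fy=6,interpolation=cv2.INTER_CUBIC))
E
```

```text
(no output)
```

View pics/wl_z.png

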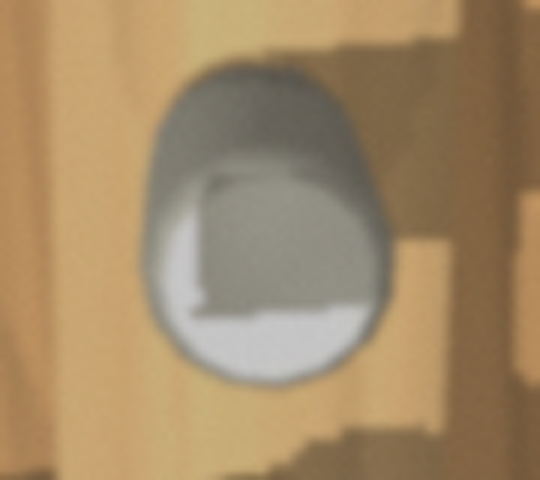

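```bash
python3 - <<'E'
from h import *
import pickle
P,(p,R)=pickle.load(open('wl.pkl','rb'))
K=lambda a,b:(a/6+250-.42,b/6+170-.42)
for z in (.114,.11):
  for q in [(142,265),(393,265),(267,385),(267,262),(267,272),(267,170)]: print(z,q,at('wrist',*K(*q),z,P))
E
```

```text
0.114 (142, 265) [ 0.4885 -0.249   0.114 ]
0.114 (393, 265) [ 0.5232 -0.2516  0.114 ]
0.114 (267, 385) [ 0.5047 -0.2679  0.114 ]
0.114 (267, 262) [ 0.5058 -0.2499  0.114 ]
0.114 (267, 272) [ 0.5057 -0.2513  0.114 ]
0.114 (267, 170) [ 0.5066 -0.2368  0.114 ]
0.11 (142, 265) [ 0.4884 -0.2502  0.11  ]
0.11 (393, 265) [ 0.5235 -0.2528  0.11  ]
0.11 (267, 385) [ 0.5048 -0.2694  0.11  ]
0.11 (267, 262) [ 0.5059 -0.2511  0.11  ]
0.11 (267, 272) [ 0.5058 -0.2525  0.11  ]
0.11 (267, 170) [ 0.5067 -0.2378  0.11  ]
```

>>> {"name": "step_arm", "arguments": {
  "motion": "100 1.5 -0.26 1.08 0.002 0.004 -0.001;100 2.6 0 0 0 0 0;100 2.6 0 0 0 0 0;100 2.6 0 0 0 0 0;100 2.6 0 0 0 0 0;100 2.7 0 0 0 0 0;100 0 0 0 0 0 0;100 0 0 0 0 0 0"
}}

```text
time: 4.5
tool_pos: [0.5049, -0.252, 0.0765]
ee_rot: [2.665, 1.566, 2.592]
wrist_force: [0.3, 0.1, 1.3]
width: 0.0938
```

```bash
python3 - <<'E'
from h import *
plan([.5058,-.252,.078],-.073)
E
```

```text
now [ 0.5049 -0.252   0.0765] zaz -0.0724 dtool cm [-0.15  0.01  0.09] rot [ 0.0006 -0.0039 -0.002 ]
```

>>> {"name": "step_arm", "arguments": {
  "motion": "0 -0.1 0 0.09 0 0 0;0 0 0 0 0 0 0;0 0 0 0 0 0 0;0 0 0 0 0 0 0;0 0 0 0 0 0 0;0 0 0 0 0 0 0;0 0 0 0 0 0 0;0 0 0 0 0 0 0;0 0 0 0 0 0 0;0 0 0 0 0 0 0;0 0 0 0 0 0 0;0 0 0 0 0 0 0"
}}

```text
time: 5.5
tool_pos: [0.5063, -0.2546, 0.0783]
ee_rot: [3.043, 1.569, 2.968]
wrist_force: [-0.8, -0.9, 1.1]
width: 0.0365
```

```bash
python3 - <<'E'
from h import *
plan([.5058,-.252,.078],-.073);o=robot.get_obs();print(o['width'],o['wrist_force'],o['joint_positions'])
E
```

```text
now [ 0.5063 -0.2546  0.0783] zaz -0.075 dtool cm [ 0.03  0.25 -0.07] rot [-0.002  -0.0014 -0.0001]
0.036471548782066286 [-0.79759831 -0.88877951  1.07743244] [-5.65645423e-01  1.98164647e-01  1.54068134e+00 -5.33572808e-04
  1.40401859e+00 -4.90543124e-01]
```

>>> {"name": "step_arm", "arguments": {
  "motion": "0 -1 0 0 0 0 0;0 -2 0 0 0 0 0;0 -4 0 0 0 0 0;0 -4 0 0 0 0 0;0 -4 0 0 0 0 0;0 -4 0 0 0 0 0;0 -4 0 0 0 0 0;0 -4 0 0 0 0 0;0 0 0 0 0 0 0;0 0 0 0 0 0 0;0 0 0 0 0 0 0"
}}

```text
time: 6.42
tool_pos: [0.5066, -0.2545, 0.348]
ee_rot: [2.867, 1.569, 2.793]
wrist_force: [0.2, -1.4, -1.5]
width: 0.0363
```

```bash
python3 - <<'E'
from h import *
from bench import snapshot
import cv2
plan([.5315,.231,.24],-.073);o=robot.get_obs();print(o['width'],o['wrist_force'],o['joint_positions'])
s=snapshot('side')[:,:,::-1]; cv2.imwrite('pics/s1.png',s)
p,R=pose(); q=camera_params('side'); c=q['R']@(p-[0,0,.04])+q['t']; u=int(c[0]/c[2]*q['fx']+q['cx']);v=int(c[1]/c[2]*q['fy']+q['cy']);print(u,v)
cv2.imwrite('pics/s1z.png',cv2.resize(s[max(0,v-60):v+60,u-60:u+60],None,fx=5,fy=5,interpolation=cv2.INTER_CUBIC))
E
```

```text
now [ 0.5066 -0.2545  0.348 ] zaz -0.0749 dtool cm [10.82 48.59 -1.13] rot [-0.0019 -0.0014 -0.0004]
0.03631855364763362 [ 0.17591214 -1.41382109 -1.47326155] [-5.65313013e-01  1.37135731e-01  1.07289893e+00 -3.29265316e-04
  1.93295941e+00 -4.90514683e-01]
299 225
```

View pics/s1z.png

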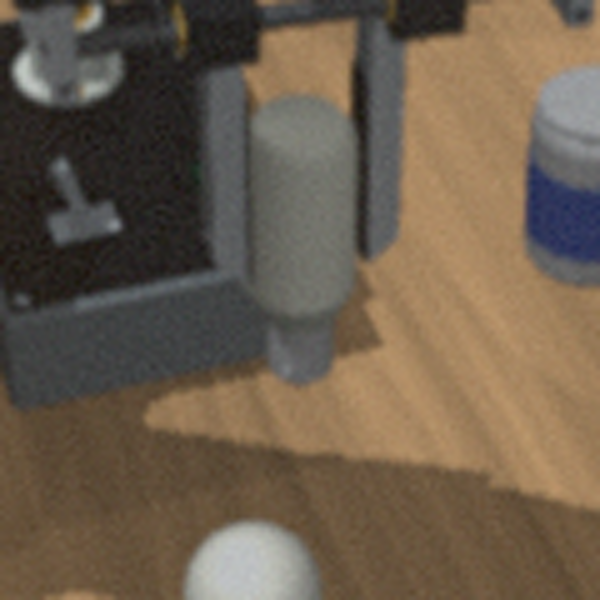

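```bash
python3 - <<'E'
import cv2,numpy as np
s=cv2.imread('pics/s1.png')[225:248,286:312].astype(float)
s=np.clip((s-40)*1.6,0,255).astype(np.uint8)
cv2.imwrite('pics/s1zz.png',cv2.resize(s,None,fx=22,fy=22,interpolation=cv2.INTER_CUBIC))
E
```

```text
(no output)
```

View pics/s1zz.png

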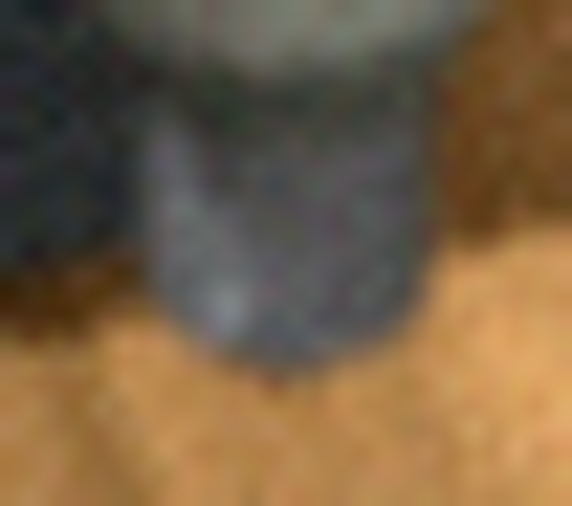

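```bash
python3 - <<'E'
from h import *
from bench import snapshot
import cv2,pickle
P=camera_params('wrist'); pickle.dump((P,pose()),open('wc.pkl','wb'))
cv2.imwrite('pics/wc.png',snapshot('wrist')[:,:,::-1])
p,R=pose()
for d in (.036,0,-.03,-.045,-.062,-.07):
  X=p+[0,0,d]; c=P['R']@X+P['t']; print(d,c[:2]/c[2]*P['fx']+[P['cx'],P['cy']])
t=cv2.imread('pics/wc.png')
cv2.imwrite('pics/wcz.png',cv2.resize(t[180:420,180:390],None,fx=2.5,fy=2.5,interpolation=cv2.INTER_CUBIC))
E
```

```text
0.036 [279.54221105 313.83805228]
0 [280.31809358 274.36815924]
-0.03 [280.76457036 251.6554542 ]
-0.045 [280.94380058 242.53783978]
-0.062 [281.12042638 233.55271491]
-0.07 [281.1953399  229.74179171]
```

View pics/wcz.png

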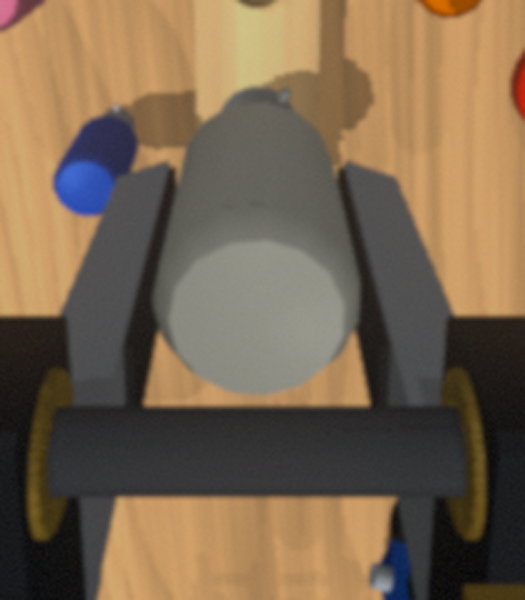

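```bash
python3 - <<'E'
import cv2,numpy as np
s=cv2.imread('pics/wc.png')[205:250,250:315].astype(float)
s=np.clip((s-20)*1.5,0,255).astype(np.uint8)
cv2.imwrite('pics/wczz.png',cv2.resize(s,None,fx=11,fy=11,interpolation=cv2.INTER_CUBIC))
E
```

```text
(no output)
```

View pics/wczz.png

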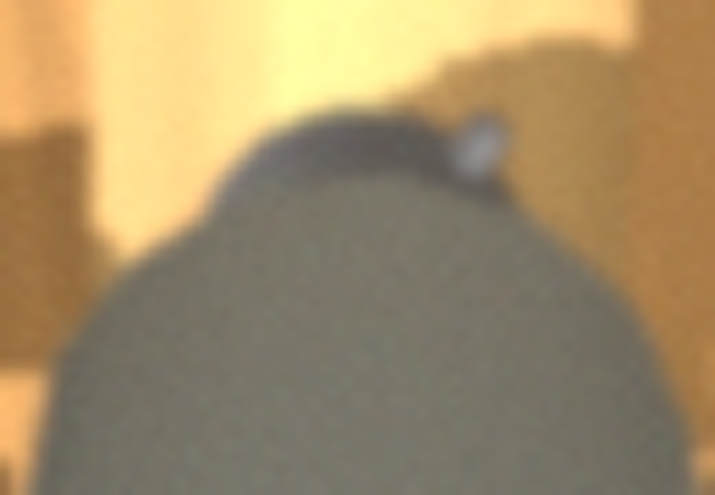

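>>> {"name": "step_arm", "arguments": {
  "motion": "0 0 2 -0.05 0 0 0;0 0 3.8 -0.09 0 0 0;0 0 3.8 -0.09 0 0 0;0 0 3.8 -0.09 0 0 0;0 0 3.8 -0.09 0 0 0;0 0 3.8 -0.09 0 0 0;0 0 3.8 -0.09 0 0 0;0 0 3.8 -0.09 0 0 0;0 0 3.8 -0.09 0 0 0;0 0 3.8 -0.09 0 0 0;0 0 3.8 -0.09 0 0 0;0 0 3.8 -0.09 0 0 0;0 0 3 -0.09 0 0 0;0 0 1.57 -0.02 0 0 0;0 1 0 0 -0.112 0 0;0 2 0 0 -0.112 0 0;0 2.5 0 0 -0.112 0 0;0 2.5 0 0 -0.112 0 0;0 2 0 0 -0.112 0 0;0 0.8 0 0 0 0 0"
}}

```text
time: 8.18
tool_pos: [0.5288, 0.2279, 0.2338]
ee_rot: [2.926, 1.559, -2.87]
wrist_force: [-0.9, -0.8, -1.1]
width: 0.0366
```

>>> {"name": "step_arm", "arguments": {
  "motion": "0 0 0 0 0 0 0;0 0 0 0 0 0 0;0 0 0 0 0 0 0"
}}

```text
time: 8.43
tool_pos: [0.5319, 0.2287, 0.2418]
ee_rot: [0.247, 1.57, 0.73]
wrist_force: [0.1, -0.3, -0.7]
width: 0.0363
```

```bash
python3 - <<'E'
from h import *
from bench import snapshot
import cv2,pickle
plan([.5315,.2288,.2],.485)
P=camera_params('wrist'); pickle.dump((P,pose()),open('wd.pkl','wb'))
t=snapshot('wrist')[:,:,::-1].copy();cv2.imwrite('pics/wd.png',t)
o=robot.get_obs();print(o['time'],o['wrist_force'],o['joint_positions'],o['width'])
cv2.imwrite('pics/wdz.png',cv2.resize(t[160:320,180:390],None,fx=3.5,fy=3.5,interpolation=cv2.INTER_CUBIC))
s=snapshot('side')[:,:,::-1]; cv2.imwrite('pics/s2.png',s)
cv2.imwrite('pics/s2z.png',cv2.resize(s[100:210,200:310],None,fx=5,fy=5,interpolation=cv2.INTER_CUBIC))
E
```

```text
now [0.5319 0.2287 0.2418] zaz 0.4833 dtool cm [ 4.17  0.02 -0.04] rot [-0.0017  0.0012 -0.0003]
8.4833 [-0.00730232 -0.29287316 -0.24617899] [ 3.07929628e-01  1.48316144e-01  1.26829743e+00  4.65330386e-04
  1.72276899e+00 -1.75634409e-01] 0.03659531703643657
```

View pics/wdz.png

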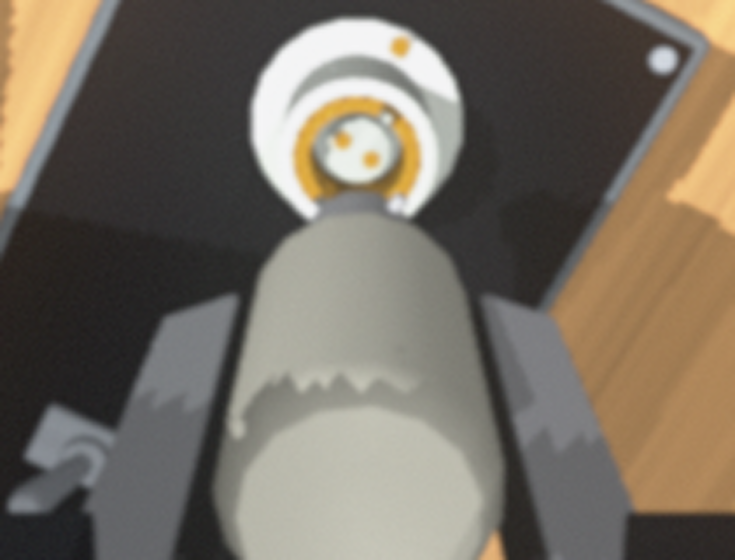

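View pics/s2z.png

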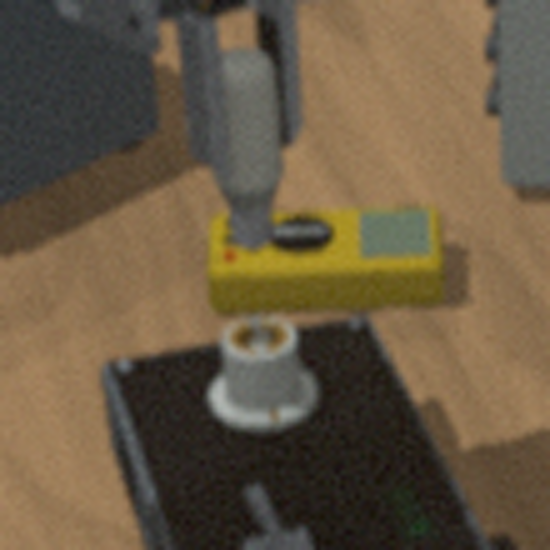

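```bash
python3 - <<'E'
from h import *
import pickle
P,(p,R)=pickle.load(open('wd.pkl','rb'))
K=lambda a,b:(a/3.5+180-.36,b/3.5+160-.36)
c=at('wrist',*K(357.5,152.5),.112,P); a=at('wrist',*K(387,117),.112,P)
print(c,a,'slot az',np.degrees(np.arctan2(*(a-c)[[1,0]])),np.linalg.norm(a-c)); print('holder rel tool mm',R.T@(c-p)*1e3)
for q in [(294,152),(421,152),(357,96)]: print(at('wrist',*K(*q),.112,P))
# lamp in tool from camera: top center & cap
w=pickle.load(open('wc.pkl','rb')); P2,(p2,R2)=w
print('lamp top rel tool',R2.T@(at('wrist',283.1,306.1,p2[2]+.036,P2)-p2)*1e3)
print('cap ctr rel tool',R2.T@(at('wrist',282.5,230.0,p2[2]-.062,P2)-p2)*1e3)
for dz in (0,): 
  print('cap edge now', R.T@(at('wrist',*K(352,193),p[2]-.068,P)-p)*1e3)
  print('pin now', R.T@(at('wrist',*K(398,203),p[2]-.062,P)-p)*1e3)
E
```

```text
[0.5305 0.232  0.112 ] [0.5328 0.2436 0.112 ] slot az 78.78508531534605 0.011825819210524079
holder rel tool mm [129.75137202   3.49060545   0.14308476]
[0.5163 0.2247 0.112 ]
[0.5446 0.2396 0.112 ]
[0.5236 0.2448 0.112 ]
lamp top rel tool [-35.96054185   4.21524859   1.24054379]
cap ctr rel tool [62.03880998  2.79802414  1.02028115]
cap edge now [67.95249682 11.53698066 -0.87910379]
pin now [61.9629675  11.31606604  8.15896764]
```

```bash
python3 - <<'E'
import cv2,numpy as np
s=cv2.imread('pics/wd.png')[185:255,240:325].astype(float)
s=np.clip((s-20)*1.3,0,255).astype(np.uint8)
cv2.imwrite('pics/wdzz.png',cv2.resize(s,None,fx=8.5,fy=8.5,interpolation=cv2.INTER_CUBIC))
E
```

```text
(no output)
```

View pics/wdzz.png

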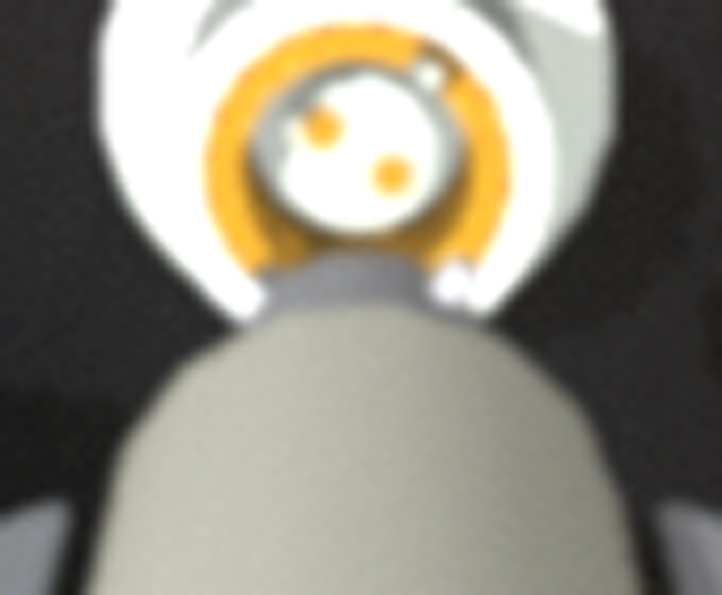

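>>> {"name": "step_arm", "arguments": {
  "motion": "0 1 0 -0.07 0 0 0;0 1.5 0 0 0 0 0;0 1.5 0 0 0 0 0;0 1.0 0 0 0 0 0;0 0.6 0 0 0 0 0;0 0 0 0 0 0 0;0 0 0 0 0 0 0;0 0 0 0 0 0 0"
}}

```text
time: 9.2
tool_pos: [0.5312, 0.2285, 0.1855]
ee_rot: [0.288, 1.57, 0.773]
wrist_force: [-0.7, 0.2, -0.3]
width: 0.0369
```

```bash
python3 - <<'E'
from h import *
from bench import snapshot
import cv2
plan([.5315,.2288,.18],.485)
t=snapshot('wrist')[:,:,::-1].copy();cv2.imwrite('pics/we.png',t)
o=robot.get_obs();print(o['time'],o['wrist_force'],o['wrist_torque'],o['width'])
a=cv2.resize(t[180:260,230:340],None,fx=5,fy=5,interpolation=cv2.INTER_CUBIC)
cv2.imwrite('pics/wez.png',a)
E
```

```text
now [0.5312 0.2285 0.1855] zaz 0.4849 dtool cm [0.55 0.01 0.04] rot [-0.0001  0.001  -0.0003]
9.25 [ 0.11773245  0.40140368 -0.39449393] [-0.06814955  0.02682103  0.02114438] 0.036817528809866155
```

View pics/wez.png

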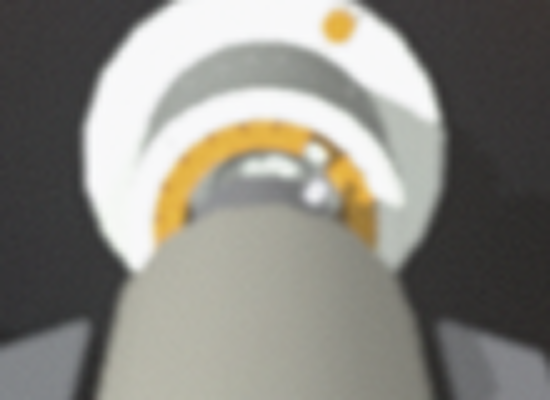

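>>> {"name": "step_arm", "arguments": {
  "motion": "0 0.2 0 0 0 0 0;0 0.2 0 0 0 0 0;0 0.2 0 0 0 0 0;0 0.1 0 0 0 0 0;0 0 0 0 0 0 0;0 0 0 0 0 0 0"
}}

```text
time: 9.75
tool_pos: [0.5307, 0.2283, 0.1773]
ee_rot: [2.48, 1.57, 2.965]
wrist_force: [0.0, 0.1, -0.5]
width: 0.0368
```

>>> {"name": "step_arm", "arguments": {
  "motion": "0 0.1 0 0 0 0 0;0 0.1 0 0 0 0 0;0 0 0 0 0 0 0;0 0 0 0 0 0 0"
}}

```text
time: 10.08
tool_pos: [0.5307, 0.2283, 0.1753]
ee_rot: [2.484, 1.57, 2.969]
wrist_force: [-0.4, -0.9, -0.1]
width: 0.0368
```

>>> {"name": "step_arm", "arguments": {
  "motion": "0 0.1 0 0 0 0 0;0 0 0 0 0 0 0;0 0 0 0 0 0 0"
}}

```text
time: 10.33
tool_pos: [0.5307, 0.2283, 0.1744]
ee_rot: [2.43, 1.57, 2.915]
wrist_force: [-0.1, 1.2, -0.7]
width: 0.0367
```

>>> {"name": "step_arm", "arguments": {
  "motion": "0 0.1 0 0 0 0 0;0 0 0 0 0 0 0;0 0 0 0 0 0 0"
}}

```text
time: 10.58
tool_pos: [0.5307, 0.2283, 0.1734]
ee_rot: [2.416, 1.57, 2.901]
wrist_force: [1.0, 0.1, -0.9]
width: 0.0367
```

>>> {"name": "step_arm", "arguments": {
  "motion": "0 0.1 0 0 0 0 0;0 0 0 0 0 0 0;0 0 0 0 0 0 0"
}}

```text
time: 10.83
tool_pos: [0.5307, 0.2283, 0.1727]
ee_rot: [2.291, 1.57, 2.776]
wrist_force: [-0.2, 0.3, 1.6]
width: 0.0365
```

>>> {"name": "step_arm", "arguments": {
  "motion": "0 0.1 0 0 0 0 0;0 0 0 0 0 0 0;0 0 0 0 0 0 0"
}}

```text
time: 11.08
tool_pos: [0.5307, 0.2283, 0.1717]
ee_rot: [2.274, 1.57, 2.759]
wrist_force: [0.3, -0.3, 1.8]
width: 0.0366
```

>>> {"name": "step_arm", "arguments": {
  "motion": "0 0.1 0 0 0 0 0;0 0 0 0 0 0 0;0 0 0 0 0 0 0"
}}

```text
time: 11.33
tool_pos: [0.5307, 0.2283, 0.1707]
ee_rot: [2.239, 1.57, 2.724]
wrist_force: [0.3, 0.4, 2.1]
width: 0.0366
```

```bash
python3 - <<'E'
from h import *
from bench import snapshot
import cv2
t=snapshot('wrist')[:,:,::-1].copy();cv2.imwrite('pics/wf.png',t)
cv2.imwrite('pics/wfz.png',cv2.resize(t[180:260,230:340],None,fx=5,fy=5,interpolation=cv2.INTER_CUBIC))
s=snapshot('side')[:,:,::-1]; cv2.imwrite('pics/s3z.png',cv2.resize(s[100:210,200:310],None,fx=5,fy=5,interpolation=cv2.INTER_CUBIC))
o=robot.get_obs();print(o['time'],o['wrist_force'],o['wrist_torque'],o['tool_pos'])
E
```

```text
11.4333 [-0.48498881 -0.37299179  3.25383117] [-0.00581607  0.21299801 -0.02300399] [0.53074224 0.22831636 0.17069198]
```

View pics/wfz.png

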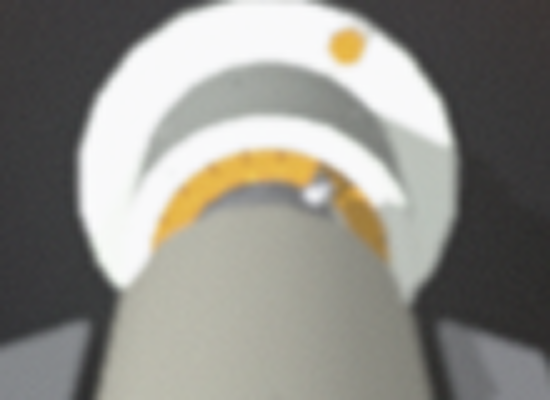

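View pics/s3z.png

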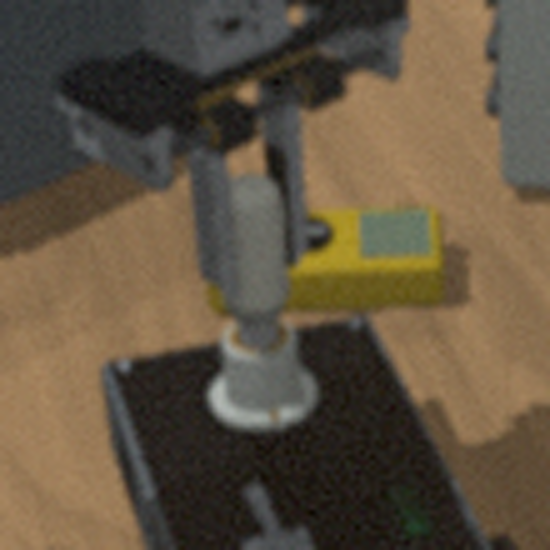

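>>> {"name": "step_arm", "arguments": {
  "motion": "0 0.1 0 0 0 0 0;0 0.1 0 0 0 0 0;0 0.1 0 0 0 0 0;0 0 0 0 0 0 0;0 0 0 0 0 0 0;0 0 0 0 0 0 0"
}}

```text
time: 11.93
tool_pos: [0.5307, 0.2283, 0.168]
ee_rot: [2.056, 1.57, 2.541]
wrist_force: [-2.0, 0.3, 5.0]
width: 0.0366
```

>>> {"name": "step_arm", "arguments": {
  "motion": "0 0.1 0 0 0 0 0;0 0.1 0 0 0 0 0;0 0 0 0 0 0 0;0 0 0 0 0 0 0;0 0 0 0 0 0 0"
}}

```text
time: 12.35
tool_pos: [0.5308, 0.2283, 0.1665]
ee_rot: [1.288, 1.57, 1.773]
wrist_force: [-1.7, 0.2, 7.2]
width: 0.0363
```

>>> {"name": "step_arm", "arguments": {
  "motion": "0 0.05 0 0 0 0 0;0 0 0 0 0 0 0;0 0 0 0 0 0 0;0 0 0 0 0 0 0"
}}

```text
time: 12.68
tool_pos: [0.5308, 0.2283, 0.1661]
ee_rot: [1.004, 1.57, 1.489]
wrist_force: [-1.4, -1.0, 8.4]
width: 0.0364
```

>>> {"name": "step_arm", "arguments": {
  "motion": "0 0 0 -0.015 0.06 0 0;0 0 0 -0.015 0.06 0 0;0 0 0 -0.015 0.06 0 0;0 0 0 -0.015 0.06 0 0;0 0 0 0 0 0 0;0 0 0 0 0 0 0"
}}

```text
time: 13.18
tool_pos: [0.5309, 0.2283, 0.1664]
ee_rot: [0.291, 1.569, 0.536]
wrist_force: [-1.9, 0.5, 7.2]
width: 0.0367
```

```bash
python3 - <<'E'
from h import *
plan([.5315,.2288,.18],.485-.541)
o=robot.get_obs();print(o['time'],o['wrist_force'],o['wrist_torque'],o['width'])
E
```

```text
now [0.5309 0.2283 0.1664] zaz 0.2449 dtool cm [-1.36  0.03  0.08] rot [ 0.3009  0.0018 -0.0009]
13.1833 [-1.89846792  0.5244311   7.17957815] [-0.00935899  0.34266969 -0.0533022 ] 0.03670761098328355
```

>>> {"name": "step_arm", "arguments": {
  "motion": "0 0.05 0 -0.01 0.06 0 0;0 0 0 -0.01 0.06 0 0;0 0 0 -0.01 0.06 0 0;0 0 0 -0.01 0.06 0 0;0 0 0 0 0 0 0;0 0 0 0 0 0 0"
}}

```text
time: 13.68
tool_pos: [0.5307, 0.2283, 0.1661]
ee_rot: [0.452, 1.568, 0.456]
wrist_force: [-0.7, -0.4, 7.7]
width: 0.0366
```

```bash
python3 - <<'E'
from h import *
plan([.5315,.2288,.18],.485-.541)
o=robot.get_obs();print(o['time'],o['wrist_force'],o['wrist_torque'],o['width'])
from bench import snapshot
import cv2
t=snapshot('wrist')[:,:,::-1].copy();cv2.imwrite('pics/wg.png',t)
cv2.imwrite('pics/wgz.png',cv2.resize(t[180:260,230:340],None,fx=5,fy=5,interpolation=cv2.INTER_CUBIC))
E
```

```text
now [0.5307 0.2283 0.1661] zaz 0.0048 dtool cm [-1.39  0.05  0.09] rot [ 0.0608  0.0023 -0.0012]
13.6833 [-0.71145428 -0.37149415  7.73347663] [-0.02248756  0.24223073 -0.00642124] 0.036621538099839056
```

View pics/wgz.png

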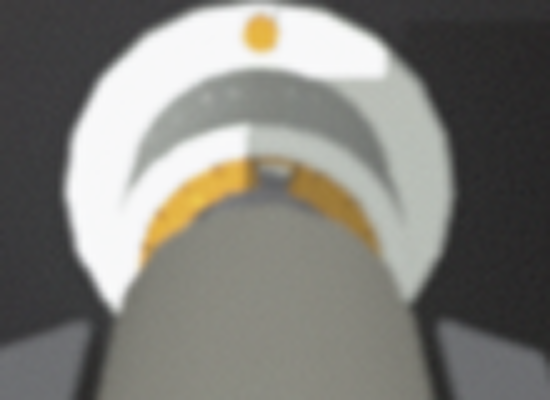

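>>> {"name": "step_arm", "arguments": {
  "motion": "0 0.02 0 -0.01 0.04 0 0;0 0 0 -0.005 0.03 0 0;0 0 0 0 0 0 0;0 0 0 0 0 0 0"
}}

```text
time: 14.07
tool_pos: [0.5305, 0.2283, 0.166]
ee_rot: [0.534, 1.568, 0.469]
wrist_force: [-0.7, -0.1, 7.4]
width: 0.0367
```

```bash
python3 - <<'E'
from h import *
plan([.5315,.2288,.18],.485-.541)
o=robot.get_obs();print(o['time'],o['wrist_force'],o['wrist_torque'],o['width'])
E
```

```text
now [0.5305 0.2283 0.166 ] zaz -0.0651 dtool cm [-1.4   0.06  0.1 ] rot [-0.009   0.0024 -0.0014]
14.0667 [-0.65860535 -0.11035141  7.42986018] [-0.0573407   0.25944407 -0.00475948] 0.036698574946478775
```

>>> {"name": "step_arm", "arguments": {
  "motion": "0 0 0 0 0.03 0 0;0 0 0 0 0.03 0 0;0 0 0 0 0 0 0;0 0 0 0 0 0 0"
}}

```text
time: 14.4
tool_pos: [0.5303, 0.2286, 0.166]
ee_rot: [0.854, 1.568, 0.729]
wrist_force: [-1.5, -0.8, 6.4]
width: 0.0368
```

```bash
python3 - <<'E'
from h import *
plan([.5315,.2288,.18],.485-.541)
o=robot.get_obs();print(o['time'],o['wrist_force'],o['wrist_torque'],o['width'])
E
```

```text
now [0.5303 0.2286 0.166 ] zaz -0.1248 dtool cm [-1.4   0.04  0.12] rot [-0.0688  0.0017 -0.0019]
14.4 [-1.47911033 -0.77550354  6.40612704] [0.03535472 0.41855715 0.04582109] 0.03683439099282495
```

>>> {"name": "step_arm", "arguments": {
  "motion": "0 0 0 0 0.03 0 0;0 0 0 0 0 0 0;0 0 0 0 0 0 0"
}}

```text
time: 14.65
tool_pos: [0.5301, 0.2287, 0.166]
ee_rot: [1.083, 1.568, 0.929]
wrist_force: [-2.6, 1.2, 7.5]
width: 0.0367
```

```bash
python3 - <<'E'
from h import *
plan([.5315,.2288,.18],.485-.541)
o=robot.get_obs();print(o['time'],o['wrist_force'],o['wrist_torque'],o['width'])
E
```

```text
now [0.5301 0.2287 0.166 ] zaz -0.1545 dtool cm [-1.4   0.03  0.14] rot [-0.0985  0.0013 -0.0021]
14.65 [-2.57462541  1.23145849  7.48228235] [0.0855227  0.48330659 0.07398447] 0.03672355243816009
```

>>> {"name": "step_arm", "arguments": {
  "motion": "0 -0.1 0 0 0 0 0;0 -0.1 0 0 0 0 0;0 -0.1 0 0 0 0 0;0 0 0 0 0 0 0;0 0 0 0 0 0 0;0 0 0 0 0 0 0"
}}

```text
time: 15.15
tool_pos: [0.5301, 0.2285, 0.1675]
ee_rot: [1.493, 1.569, 1.338]
wrist_force: [1.7, 3.2, 3.8]
width: 0.0365
```

```bash
python3 - <<'E'
from h import *
plan([.5315,.2288,.18],.485-.541)
o=robot.get_obs();print(o['time'],o['wrist_force'],o['wrist_torque'],o['width'])
E
```

```text
now [0.5301 0.2285 0.1675] zaz -0.1548 dtool cm [-1.25  0.05  0.14] rot [-0.0988  0.0002 -0.0014]
15.15 [1.73476778 3.22633274 3.84034255] [ 0.66459735 -0.22335726  0.07313224] 0.03653469282519418
```

>>> {"name": "step_arm", "arguments": {
  "motion": "0 -0.1 0 0 0 0 0;0 0 0 0 0 0 0;0 0 0 0 0 0 0;0 0 0 0 0 0 0"
}}

```text
time: 15.48
tool_pos: [0.5298, 0.2284, 0.1685]
ee_rot: [1.988, 1.57, 1.833]
wrist_force: [1.1, 3.9, 3.3]
width: 0.0368
```

```bash
python3 - <<'E'
from h import *
plan([.5315,.2288,.18],.485-.541)
o=robot.get_obs();print(o['time'],o['wrist_force'],o['wrist_torque'],o['width'])
E
```

```text
now [0.5298 0.2284 0.1685] zaz -0.1549 dtool cm [-1.15  0.07  0.16] rot [-0.0989 -0.0004 -0.001 ]
15.4833 [1.06816385 3.91178268 3.26728497] [ 0.82221588 -0.34684477  0.05290633] 0.036770874417761196
```

>>> {"name": "step_arm", "arguments": {
  "motion": "0 -0.1 0 0 0 0 0;0 0 0 0 0 0 0;0 0 0 0 0 0 0;0 0 0 0 0 0 0"
}}

```text
time: 15.82
tool_pos: [0.5295, 0.2281, 0.1693]
ee_rot: [2.961, 1.57, 2.806]
wrist_force: [0.7, 3.8, 2.5]
width: 0.0368
```

```bash
python3 - <<'E'
from h import *
plan([.5315,.2288,.18],.485-.541)
o=robot.get_obs();print(o['time'],o['wrist_force'],o['wrist_torque'],o['width'])
E
```

```text
now [0.5295 0.2281 0.1693] zaz -0.155 dtool cm [-1.07  0.1   0.18] rot [-0.099  -0.0011 -0.0003]
15.8167 [0.6657633  3.75944858 2.5302008 ] [ 0.89803549 -0.27111354  0.0559038 ] 0.03684623501808784
```

>>> {"name": "step_arm", "arguments": {
  "motion": "20 0 0 0 0 0 0;45 0 0 0 0 0 0;70 0 0 0 0 0 0;80 0 0 0 0 0 0;80 0 0 0 0 0 0;80 0 0 0 0 0 0;80 0 0 0 0 0 0"
}}

```text
time: 16.4
tool_pos: [0.5294, 0.2277, 0.1689]
ee_rot: [-2.69, 1.569, -2.846]
wrist_force: [-0.3, 0.0, 1.0]
width: 0.0721
```

```bash
python3 - <<'E'
from h import *
from bench import snapshot
import cv2
o=robot.get_obs();print(o['time'],o['wrist_force'],o['wrist_torque'],o['width'],o['tool_pos'])
P=camera_params('wrist')
t=snapshot('wrist')[:,:,::-1].copy()
cv2.imwrite('pics/wiz.png',cv2.resize(t[150:420,130:430],None,fx=2.2,fy=2.2,interpolation=cv2.INTER_CUBIC))
s=snapshot('side')[:,:,::-1]; cv2.imwrite('pics/s4.png',s);cv2.imwrite('pics/s4z.png',cv2.resize(s[100:210,200:310],None,fx=5,fy=5,interpolation=cv2.INTER_CUBIC))
E
```

```text
16.4 [-0.32900501  0.01662421  1.01727505] [-0.09402489  0.0912504  -0.04600823] 0.0720581815029485 [0.52939003 0.22765372 0.16888364]
```

View pics/wiz.png

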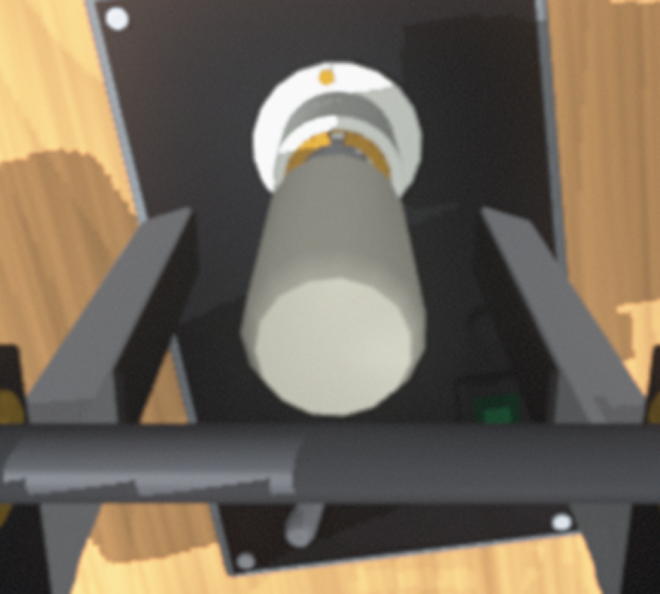

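View pics/s4z.png

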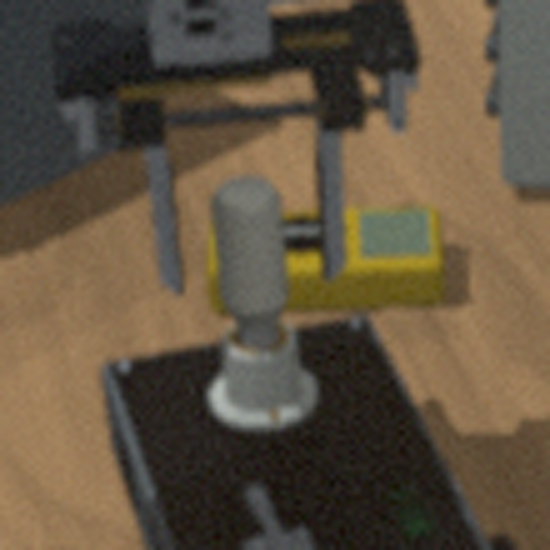

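>>> {"name": "step_arm", "arguments": {
  "motion": "80 -0.5 0 0 0 0 0;80 -1.5 0 0 0 0 0;80 -2 0 0 0 0 0;80 -2 0 0 0 0 0;80 -2 0 0 0 0 0;80 -2 0 0 0 0 0;80 0 0 0 0 0 0;80 0 0 0 0 0 0;80 0 0 0 0 0 0"
}}

```text
time: 17.25
tool_pos: [0.5293, 0.2279, 0.2681]
ee_rot: [-2.842, 1.568, -2.997]
wrist_force: [0.2, -1.3, 0.8]
width: 0.0747
```

```bash
python3 - <<'E'
from h import *
from bench import snapshot
import cv2,pickle
o=robot.get_obs();print(o['time'],o['wrist_force'],o['tool_pos'],o['joint_positions'])
P=camera_params('wrist');pickle.dump((P,pose()),open('wj.pkl','wb'))
t=snapshot('wrist')[:,:,::-1].copy();cv2.imwrite('pics/wj.png',t)
cv2.imwrite('pics/wjz.png',cv2.resize(t[150:300,200:365],None,fx=4,fy=4,interpolation=cv2.INTER_CUBIC))
s=snapshot('side')[:,:,::-1]; cv2.imwrite('pics/s5.png',s);cv2.imwrite('pics/s5z.png',cv2.resize(s[100:210,200:310],None,fx=5,fy=5,interpolation=cv2.INTER_CUBIC))
E
```

```text
17.25 [ 0.211488   -1.25065942  0.76409741] [0.52933864 0.22789204 0.26809509] [3.07932950e-01 1.44151388e-01 1.22236170e+00 4.17527814e-04
 1.77756641e+00 4.63014614e-01]
```

View pics/wjz.png

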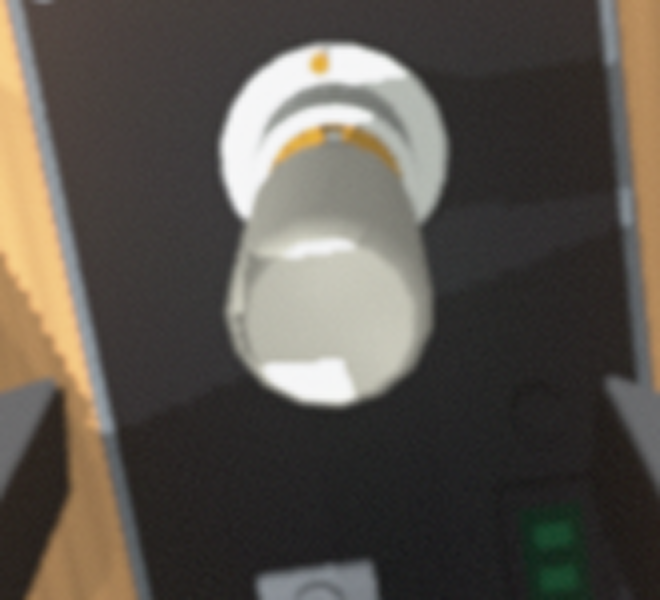

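View pics/s5z.png

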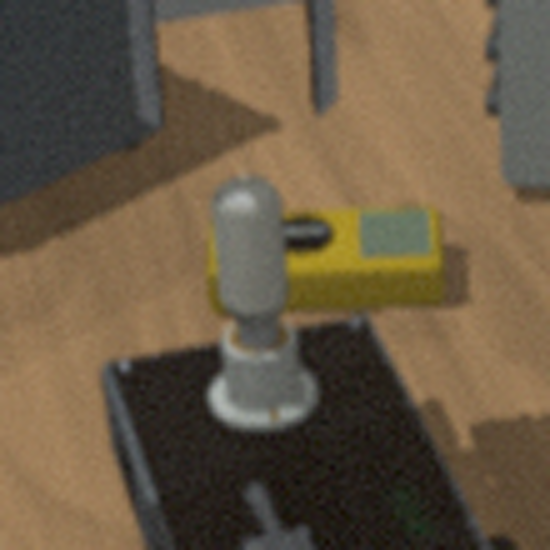

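```bash
python3 - <<'E'
from h import *
import pickle
P,(p,R)=pickle.load(open('wj.pkl','rb'))
K=lambda a,b:(a/4+200-.38,b/4+150-.38); S=lambda a,b:(a/5+200-.4,b/5+100-.4)
a=ray('wrist',*K(331,320),P); 
for q in [(250,197),(247,193)]: print(tri(a,ray('side',*S(*q))), at('wrist',*K(331,320),.205,P),at('side',*S(*q),.205))
# predicted side pixel of an upright lamp at (.5303,.231)
q=camera_params('side')
for z in (.205,.209):
  c=q['R']@np.array([.5303,.231,z])+q['t'];u=c[:2]/c[2]*q['fx']+[q['cx'],q['cy']];print(z,(u+.4-[200,100])*5)
E
```

```text
[0.5296 0.2285 0.1991] [0.5306 0.2304 0.205 ] [0.527  0.2186 0.205 ]
[0.5291 0.2294 0.2011] [0.5306 0.2304 0.205 ] [0.5264 0.223  0.205 ]
0.205 [250.68851987 184.3282606 ]
0.209 [250.13814655 177.53477723]
```

>>> {"name": "step_arm", "arguments": {
  "motion": "40 0 0 0 -0.078 0 0;0 0 0 0 -0.077 0 0;0 0 -2.6 -1.35 0 0 0;0 0 -2.6 -1.35 0 0 0;0 0 -2.6 -1.35 0 0 0;0 0 -2.6 -1.35 0 0 0;0 0 -2.5 -1.33 0 0 0;0 0 0 0 0 0 0;0 0 0 0 0 0 0;0 0 0 0 0 0 0"
}}

```text
time: 18.18
tool_pos: [0.4623, 0.0993, 0.2684]
ee_rot: [2.899, 1.568, 2.899]
wrist_force: [-0.9, 1.1, 0.4]
width: 0.0119
```

```bash
python3 - <<'E'
from h import *
plan([.462,.099,.117],0)
o=robot.get_obs();print(o['time'],o['width'])
from bench import snapshot
import cv2
t=snapshot('wrist')[:,:,::-1].copy();cv2.imwrite('pics/wk.png',t)
E
```

```text
now [0.4623 0.0993 0.2684] zaz -0.0002 dtool cm [ 1.514e+01 -3.000e-02  1.000e-02] rot [-0.0002 -0.0022 -0.0006]
18.1833 0.011905368419035832
```

View pics/wk.png

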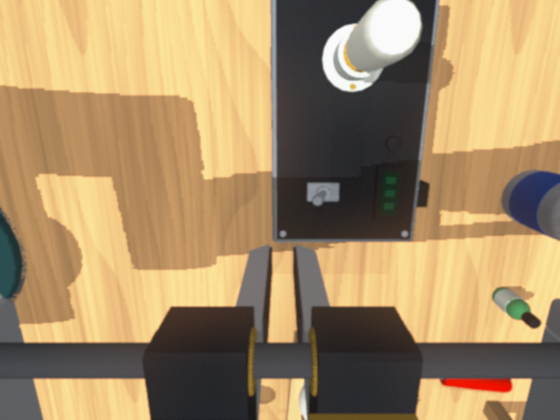

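>>> {"name": "step_arm", "arguments": {
  "motion": "0 2 0 0 0 0 0;0 3 0 0 0 0 0;0 3 0 0 0 0 0;0 3 0 0 0 0 0;0 2.5 0 0 0 0 0;0 1.6 0 0 0 0 0;0 0 0 0 0 0 0;0 0 0 0 0 0 0"
}}

```text
time: 18.9
tool_pos: [0.4618, 0.0998, 0.1172]
ee_rot: [3.119, 1.567, 3.12]
wrist_force: [-0.7, 0.3, 0.3]
width: 0.0005
```

```bash
python3 - <<'E'
from h import *
plan([.48,.099,.117],0)
o=robot.get_obs();print(o['time'],o['width'],o['wrist_force'])
from bench import snapshot
import cv2
s=snapshot('side')[:,:,::-1]
cv2.imwrite('pics/s6z.png',cv2.resize(s[110:250,180:320],None,fx=4.2,fy=4.2,interpolation=cv2.INTER_CUBIC))
E
```

```text
now [0.4618 0.0998 0.1172] zaz 0.0013 dtool cm [ 0.01 -0.08  1.82] rot [ 0.0013 -0.004  -0.0001]
18.9 0.0005077525501951227 [-0.69414256  0.3463105   0.30004433]
```

View pics/s6z.png

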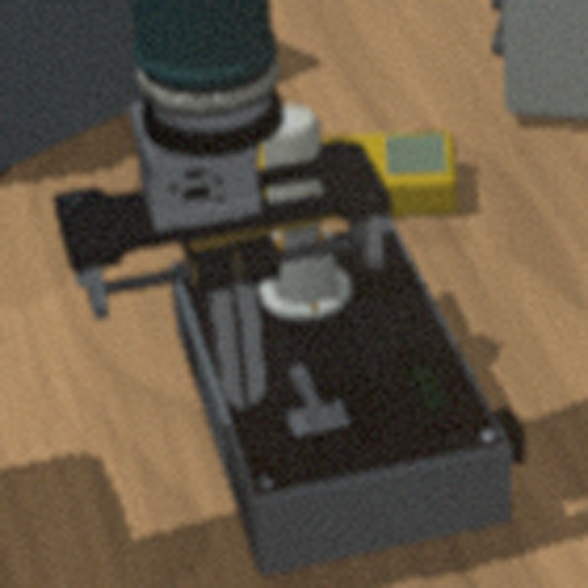

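>>> {"name": "step_arm", "arguments": {
  "motion": "0 0 0 0.5 0 0 0;0 0 0 0.5 0 0 0;0 0 0 0.4 0 0 0;0 0 0 0.3 0 0 0;0 0 0 0.3 0 0 0;0 0 0 0.3 0 0 0;0 0 0 0 0 0 0;0 0 0 0 0 0 0"
}}

```text
time: 19.62
tool_pos: [0.4858, 0.099, 0.1182]
ee_rot: [1.561, 1.571, 1.561]
wrist_force: [-0.9, -0.4, -0.0]
width: 0.0003
```

>>> {"name": "step_arm", "arguments": {
  "motion": "0 0 0 0.3 0 0 0;0 0 0 0.3 0 0 0;0 0 0 0.2 0 0 0;0 0 0 0.1 0 0 0;0 0 0 0 0 0 0;0 0 0 0 0 0 0"
}}

```text
time: 20.12
tool_pos: [0.4946, 0.099, 0.1183]
ee_rot: [2.593, 1.57, 2.593]
wrist_force: [-1.1, -0.1, 0.9]
width: 0.0004
```

```bash
python3 - <<'E'
from h import *
from bench import snapshot
import cv2
o=robot.get_obs();print(o['time'],o['width'],o['wrist_force'])
s=snapshot('side')[:,:,::-1]
cv2.imwrite('pics/s7z.png',cv2.resize(s[110:250,180:320],None,fx=4.2,fy=4.2,interpolation=cv2.INTER_CUBIC))
E
```

```text
20.1167 0.00038869128519398527 [-1.08928634 -0.05997861  0.91582129]
```

View pics/s7z.png

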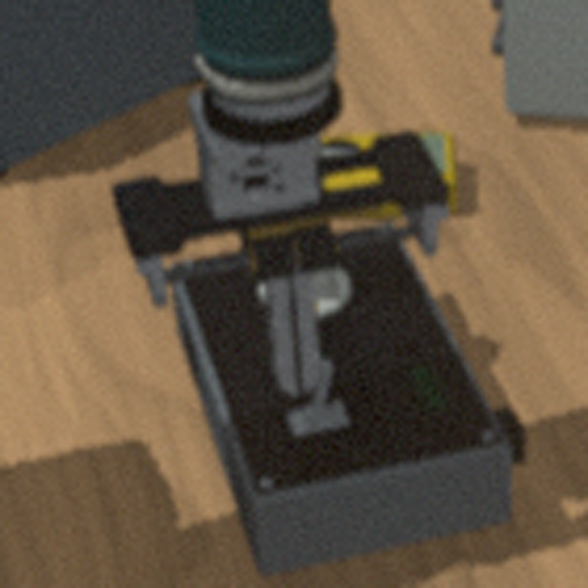

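>>> {"name": "step_arm", "arguments": {
  "motion": "0 0 0 0.1 0 0 0;0 0 0 0.1 0 0 0;0 0 0 0 0 0 0;0 0 0 0 0 0 0"
}}

```text
time: 20.5
tool_pos: [0.4962, 0.099, 0.1182]
ee_rot: [3.025, 1.57, 3.025]
wrist_force: [-1.4, -0.3, 0.7]
width: 0.0003
```

>>> {"name": "step_arm", "arguments": {
  "motion": "0 0 0 0.1 0 0 0;0 0 0 0 0 0 0;0 0 0 0 0 0 0"
}}

```text
time: 20.75
tool_pos: [0.4972, 0.099, 0.1181]
ee_rot: [2.989, 1.57, 2.989]
wrist_force: [-2.4, 0.4, 0.5]
width: 0.0006
```

>>> {"name": "step_arm", "arguments": {
  "motion": "0 0 0 0.1 0 0 0;0 0 0 0 0 0 0;0 0 0 0 0 0 0"
}}

```text
time: 21.0
tool_pos: [0.4978, 0.099, 0.118]
ee_rot: [3.097, 1.569, 3.097]
wrist_force: [-3.1, 0.2, 0.4]
width: 0.0004
```

>>> {"name": "step_arm", "arguments": {
  "motion": "0 0 0 0.1 0 0 0;0 0 0 0 0 0 0;0 0 0 0 0 0 0"
}}

```text
time: 21.25
tool_pos: [0.4981, 0.099, 0.118]
ee_rot: [3.127, 1.567, 3.127]
wrist_force: [-6.2, -1.1, 1.6]
width: 0.0004
```

>>> {"name": "step_arm", "arguments": {
  "motion": "0 0 0 0.1 0 0 0;0 0 0 0 0 0 0;0 0 0 0 0 0 0"
}}

```text
time: 21.5
tool_pos: [0.4982, 0.099, 0.1179]
ee_rot: [-3.131, 1.565, -3.131]
wrist_force: [-8.0, -0.2, 4.4]
width: 0.0003
```

At the stop: the TCP has stalled and the force is rising. Next I back off and retreat.

>>> {"name": "step_arm", "arguments": {
  "motion": "0 0 0 -0.5 0 0 0;0 0 0 -1 0 0 0;0 0 0 -1.5 0 0 0;0 -2 0 -1 0 0 0;0 -4 0 0 0 0 0;0 -4 0 0 0 0 0;0 -4 0 0 0 0 0;0 0 -3 -2 0 0 0;0 0 -4 0 0 0 0;0 0 -4 0 0 0 0;0 0 -4 0 0 0 0;0 0 0 0 0 0 0;0 0 0 0 0 0 0"
}}

```text
time: 22.58
tool_pos: [0.4403, -0.0527, 0.2584]
ee_rot: [0.197, 1.57, 0.192]
wrist_force: [0.1, -0.2, -0.2]
width: 0.0007
```

```bash
python3 - <<'E'
from h import *
from bench import snapshot
import cv2
o=robot.get_obs();print(o['time'],o['tool_pos'],o['wrist_force'])
s=snapshot('side')[:,:,::-1];cv2.imwrite('pics/s8.png',s)
cv2.imwrite('pics/s8z.png',cv2.resize(s[130:250,200:320],None,fx=5,fy=5,interpolation=cv2.INTER_CUBIC))
t=snapshot('top')[:,:,::-1];cv2.imwrite('pics/t8.png',t)
cv2.imwrite('pics/t8z.png',cv2.resize(t[185:285,165:305],None,fx=5.5,fy=5.5,interpolation=cv2.INTER_CUBIC))
E
```

```text
22.5833 [ 0.44034249 -0.0526846   0.25838898] [ 0.11013478 -0.18243292 -0.22893417]
```

View pics/s8z.png

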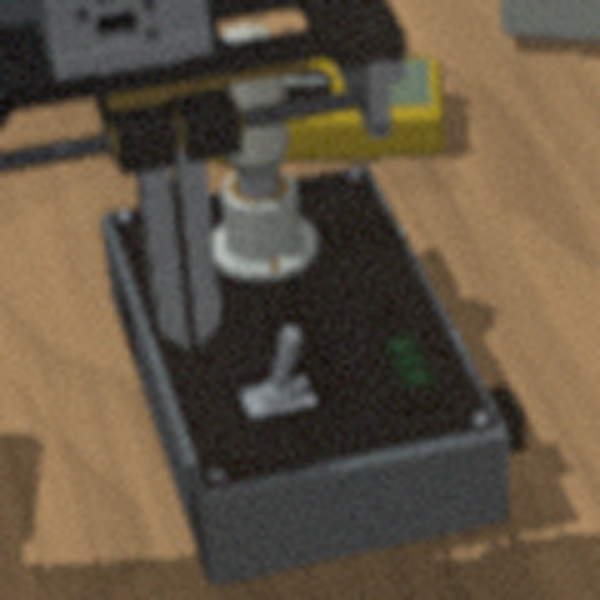

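View pics/t8z.png

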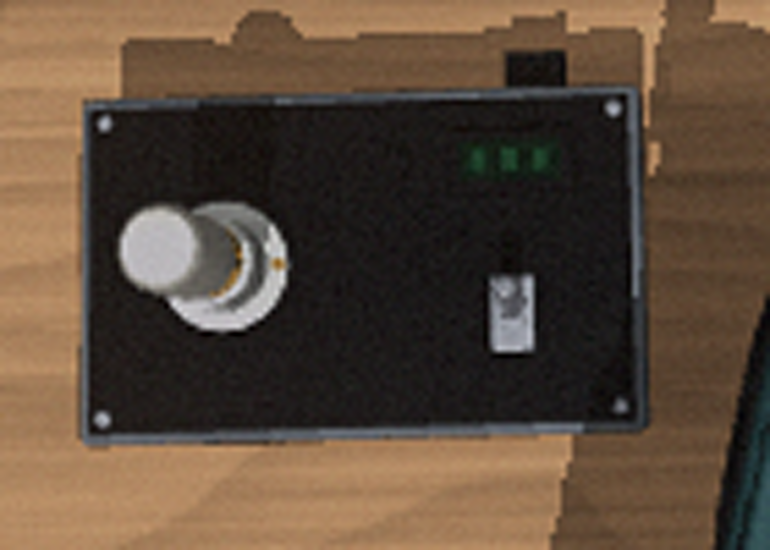

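View pics/t8.png

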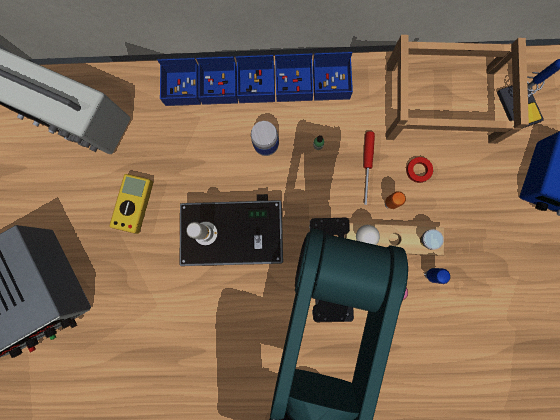

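```bash
python3 - <<'E'
from h import *
T=lambda a,b:(a/5.5+165-.45,b/5.5+185-.45)
S=lambda a,b:(a/5+200-.4,b/5+130-.4)
print('tip',at('top',*T(508,289),.112),tri(ray('top',*T(508,289)),ray('side',*S(291,335))))
s5=lambda a,b:(a/5+200-.4,b/5+100-.4)
print('lamp top',at('top',*T(158.5,249),.205), tri(ray('top',*T(158.5,249)),ray('side',*s5(248,193))))
E
```

```text
tip [0.5155 0.0981 0.112 ] [0.514  0.0985 0.1097]
lamp top [0.5296 0.2299 0.205 ] [0.5293 0.2312 0.2001]
```

```bash
python3 - <<'E'
from bench import robot
print(robot.close_job())
E
```

```text
the job is handed in; nothing more can be done
None
```

The lamp is in the holder and locked as far as my checks can tell. The toggle is on, and I handed the job in at about 23 s.

**Lamp:**
- **Fitting:** I gripped it across the rack and turned it until its pins lined up with the slots, as seen in the wrist camera. It dropped in with no rim contact felt.
- **Locking:** I pressed it down with about 8–9 N. I then twisted it about 0.64 rad clockwise until the twisting resistance rose, eased off to the nominal lock height and let go.

**Switch:** I pushed the toggle to the rear with closed fingers until it hit its stop. The force reached 8 N there, more than the 2 N needed to move it.

**Last checks:**
- **Lamp height:** One pin's slot is empty, and the lamp stands upright on the holder's axis. Its measured top is at about 0.200 m, where locked should be 0.205 m and unlocked 0.209 m. The cameras tend to read 1–3 mm low, so this fits locked, but 5 mm low is a little more than that explains.
- **Twist stop:** I judged the stop from a small torque rise (about 0.07 N·m), close to the sensor noise. The twist went slightly past the nominal 31°, probably because of play in the slots.
- **Side load:** While easing off, the lamp took a side load of about 4 N and a moment of 0.9 N·m; both went away on release.
- **Toggle:** Its tip is at x of about 0.515 m, where on should be 0.516 m.
- **Other things:** The bystanders look unmoved in the top view, except the pink look-alike, which the arm mostly hides; the arm never worked near it. The gripper is clear of everything.

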